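Back off the ratchet jaw of the jar clamp

TASK

The lid of the jar standing in the jar clamp has been loosened; now free the jar. Press down the red thumb button on the clamp's sliding jaw to lift its ratchet and, keeping it pressed, push the jaw straight back along its bar, away from the jar, all the way to the end stop, then let go. Leave the jar standing where it is and do not disturb the tongs, the teapot or the other jars.

Things in the scene. Friction and masses are not known exactly. Their poses are not given: they have to be found in the camera images.
- clamp: jar clamp fixed on the sill: beech board 330 x 120 mm, top 20 mm above the sill, with an aluminium V jaw fixed at its -x end, a toothed steel bar along the middle, an aluminium sliding jaw and an end stop at its +x end. Origin: centre of its underside at sill level; x axis along the bar in the direction in which the sliding jaw is pushed back, away from the jar; y across, z up
- jaw (a joint): travel of the sliding jaw along the bar in m: 0 closed on the jar (the start), 0.072 at the end stop. It slides with 2 to 4 N of drag, but only while the ratchet is lifted; when the button is let up the pawl drops into the teeth (8 mm pitch) and the jaw cannot be pushed further back
- push_face (a point): centre of the flat front wall of the ratchet housing, 25 mm behind the middle of the thumb button (clamp +x) and facing the jar; 50 mm wide, from 64 to 88 mm above the sill; rides with the sliding jaw. A fingertip pressing the button and moved back comes against this wall and pushes the jaw. The housing behind it is 40 mm long, 60 mm wide
- jar_seat (a point): where the underside of the clamped jar stands on the board, 85 mm from the board's centre towards the fixed jaw, 20 mm above the sill
- jar_clamped: hexagonal glass honey jar, amber, brass-coloured lid, 62 mm across flats, 82 mm tall, 0.3 kg, loose, standing on the board between the two V jaws with about 1 mm play; its top is 102 mm above the sill. Origin: centre of its underside
- jar_tea: hexagonal jar of dark tea, white lid, same size, loose on the lazy Susan; origin: centre of its underside
- jar_rose: hexagonal jar of red rose jam, white lid, same size, loose on the lazy Susan; origin: centre of its underside
- teapot: small grey ceramic teapot with hinged lid, body 92 mm across, 90 mm tall with its lid knob, spout along its +x, handle along its -x (150 mm overall), loose on the lazy Susan; origin: centre of its underside
- susan: beech lazy Susan, disc of 260 mm diameter that turns freely, its top 30 mm above the sill; origin: centre of its underside
- tongs: steel kitchen tongs with black tips lying on the sill beside the clamp, about 240 mm long along x, up to 70 mm wide, 24 mm high, loose; origin on the sill, near the middle
- end_stop (a point): face of the end stop that the sliding jaw meets at the far end of the bar: an aluminium block 56 mm wide with a rubber bumper, top 54 mm above the sill
- button (a joint): travel of the red thumb button in m: 0 up (ratchet engaged), above 0.004 ratchet lifted, 0.008 fully down on its stop. It goes straight down and springs up by itself; pressing takes about 4 N at first, 7 N fully down
- button_top (a point): centre of the flat top of the red thumb button, 42 mm long along the bar, 44 mm wide, 60 mm above the sill when up; it rides with the sliding jaw. The V jaw begins 23 mm in front of this point (towards the jar) and stands 6 mm higher than the button; the button is open to both sides and from above

How it is judged:
On the way, in this order (a step that is already met when the one before it is completed fails the run):
1. the thumb button is pressed far enough to lift the ratchet while the jaw is still at the jar (value of joint button above 0.0035 m and value of joint jaw below 0.012 m), for 0.02 s.
2. the jaw has been pushed back to the end stop (value of joint jaw above 0.064 m), for 0.1 s.
At the end, for the whole second after the job is handed in: the sliding jaw is within 8 mm of the end stop with its button let up; the clamped jar still stands upright within 12 mm of its place; the tongs, teapot and other jars are within 20 mm of where they were (value of joint jaw above 0.064 m and value of joint button below 0.005 m and distance between jar_clamped and jar_seat below 0.012 m and angle between jar_clamped's own z axis and vertical below 0.1 rad and linear speed of jar_clamped below 0.02 m/s and distance of each of jar_tea, jar_rose, teapot, tongs from where it was at the start of the episode below 0.02 m); the robot touches nothing.
It fails at once if the clamped jar is lifted, shifted by more than 15 mm or tipped (distance of jar_clamped from where it was at the start of the episode above 0.015 m or angle between jar_clamped's own z axis and vertical above 0.25 rad).
It fails at once if the tongs, the teapot or another jar is lifted or disturbed by more than 20 mm (distance of any of jar_tea, jar_rose, teapot, tongs from where it was at the start of the episode above 0.02 m).
It also fails if it takes over 35 s, if anything falls off the work surface, if the arm or the gripper's body presses on something with over 40 N, if the wrist force passes 120 N, or if a joint passes its speed limit or range.

ROBOT

A 7-joint arm with a two-finger parallel gripper is mounted at the origin on the work surface. World frame = base frame: x ahead of the robot, y to its left, z up, the work surface at z = 0. Lengths are in m, angles in rad, forces in N, time in s.
With the tool pointing down it reaches from about 0.425 to 0.925 m from the base axis. Payload 6.8 kg.
Tool frame: the origin (TCP) lies midway between the tips of the shut fingers; the grasp point (between the pads) lies r.hold_point_z behind it (r.hold_point_z is the distance from the TCP to the grasp point, in m); z points along the fingers, y is the line along which they close (so a half turn about z gives the same grasp; the last joint's range is limited). The gripper opens to 85 mm and grips with 20 to 120 N. Pads are 22 mm wide; open, the fingers measure 114 mm over their backs; the gripper's body (76 mm by 85 mm) begins 54 mm behind the grasp point. The pads swing forward as they close: fully open they stand 13 mm farther back than shut.
Start: joints at [-1.434, 0.477, 0.022, 1.555, -0.011, 1.109, -0.083], TCP at [0.164, 0.655, 0.231] pointing down, gripper open.
Joint ranges: [-2.96, 2.96], [-0.34, 2.1], [-1.41, 1.46], [0.24, 2.44], [-1.37, 4.51], [0.17, 1.92], [-2.96, 2.96]. Speed limits (rad/s): [2.39, 2.39, 3.14, 3.14, 3.14, 3.14, 3.14].

INTERFACE

Orientations are given as a rotation vector (axis times angle).
In Python, from station import r gives the robot as it stands.
- The arm moves only by the tool move_arm, never from a script. Its argument "motion" is a list that holds one entry, the list of rows, each a list of 7 numbers: the shift along the tool's x, y, z in m, then the turn, a rotation vector about the tool's x, y, z in rad, then the closure, from 0 (fully open) to 1 (shut). In form: [[[tx, ty, tz, rx, ry, rz, fingers], ...]]. A call has 1 to 20 rows; each row is the pose to reach, as a shift and turn from the pose commanded when the call began, along the tool's axes at that moment; what a row does not reach only later rows make up. A row lasts 1/12 s, in which the tool goes at most 41.7 mm and 7.16 degrees, less where a joint would pass 70% of its speed; a pose out of reach is approached as far as the arm can. A call with a gripper value outside its range is refused whole. The fingers move at their own pace and stop on an object; "newtons" is the grip in N (left out, the last holds). Time passes only in rows, so rows that repeat a pose let the fingers close. It gives the time, the measured TCP pose, the force, the opening and the grip force at its end, in the units of the state.
- r.get_obs(): the state, without advancing time (a new reading comes with each control period).
- r.camera(name): name is "side" or "top"; returns the picture (420x560x3 uint8, blue, green, red); there is no depth.
- r.get_calibration(name): a dict with "fx", "fy", "cx", "cy" (pixels), "k1" (the pictures are not rectified: a ray, as slopes to the right and down, at radius r is drawn at 1 + k1 r^2 times it, then the intrinsics apply), "eye" and "attitude" of the camera in the world. Camera axes: x right, y up, looking along -z (the intrinsics and any distortion apply to the point x, -y, -z); pixel columns grow to the right and rows downward; lengths in m; the calibration is good to about 2 mm. A picture is of the moment at which its call begins. get_calibration takes no time and is no camera call.
- r.sign_off(): hands the job in; it is judged then, once.
The state is a dict: "time_s": time; "joints": joint angles; "qd": joint speeds; "joint_torque": joint torques, N m; "position": TCP position; "tool_rot": TCP orientation; "force": force on the tool from outside, world axes, zero at the start; "wrist_torque": the same for the moment, N m; "finger_gap": finger opening in m; "grip_force": force on a finger pad.
Only numpy, scipy, OpenCV 4.12 (cv2) and the standard library are available. Lean on these libraries where they do the work, as an engineer would, in place of code of your own. Each camera call takes 0.05 s, during which the arm holds its last target. There are 200 camera calls.

## Working session

There is one attempt and no reset: what is moved stays moved. The work goes in short steps, Python scripts to look and compute and a tool call to move; the robot and the scene stay as the last step left them, time stands still between calls to the robot, and variables do not carry over. Pictures are saved under pics/ and viewed, at most 10 in all, crops included, and the job is handed in when it is done.

Besides the shell and the picture viewer there is one more tool, called after "Call:" as name([rows], argument=value, ...), one row to a line, values as JSON. move_arm: Moves the arm, as the interface text tells. Its arguments: {"type":"object","properties":{"motion":{"type":"array","items":{"type":"array","items":{"type":"array","items":{"type":"number"}}}},"newtons":{"type":"number"}},"required":["motion"]}

```bash
mkdir -p pics; python3 - <<'E'
from station import r
import cv2
for n in("top","side"):
    cv2.imwrite(f"pics/{n}0.png",r.camera(n)); print(n,r.get_calibration(n))
o=r.get_obs();print(o["time_s"],o["position"],o["tool_rot"],o["finger_gap"],r.hold_point_z)
E
```

```text
top {'fx': 543.9187594695272, 'fy': 543.9187594695272, 'cx': 287.83522721013907, 'cy': 208.25411422657314, 'k1': -0.21243123307274564, 'eye': array([0.45149892, 0.0480819 , 1.30988988]), 'attitude': array([ 0.06381239, -0.09485368, -1.57849037])}
side {'fx': 518.802751933936, 'fy': 518.802751933936, 'cx': 278.99166858602194, 'cy': 213.0544017352732, 'k1': 0.008446006930554646, 'eye': array([ 0.38424345, -1.14861164,  0.8372184 ]), 'attitude': array([ 1.0040293 , -0.09924867, -0.1261979 ])}
0.1 [0.16345529 0.65439292 0.23043621] [-3.83548571e-01 -3.11799004e+00  2.45231825e-03] 0.08533603845767618 0.0187
```

View pics/top0.png

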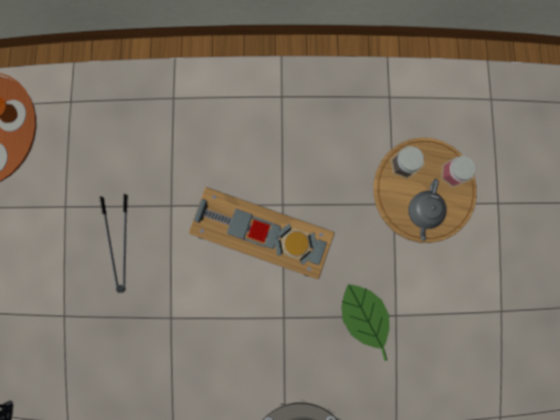

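View pics/side0.png

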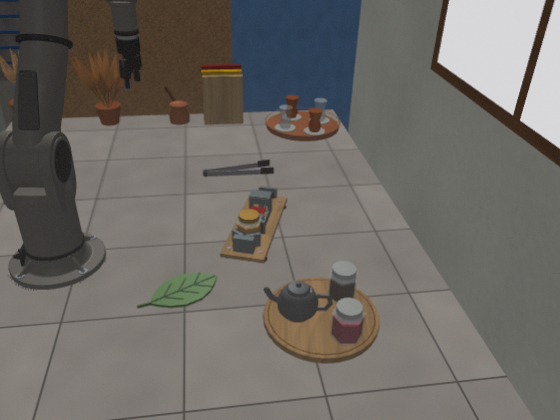

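```bash
cat > h.py <<'E'
import numpy as np, cv2
from scipy.spatial.transform import Rotation as R
from station import r
def ray(n,px,z):
    c=r.get_calibration(n); K=np.array([[c['fx'],0,c['cx']],[0,c['fy'],c['cy']],[0,0,1]])
    u=cv2.undistortPoints(np.array([[px]],float),K,np.array([c['k1'],0,0,0.]))[0,0]
    d=R.from_rotvec(c['attitude']).apply([u[0],-u[1],-1]); e=c['eye']
    return e+d*(z-e[2])/d[2]
def red(im,x0,x1,y0,y1):
    h=cv2.cvtColor(im,cv2.COLOR_BGR2HSV); m=((h[...,0]<6)|(h[...,0]>172))&(h[...,1]>170)&(h[...,2]>70)
    k=np.zeros_like(m); k[y0:y1,x0:x1]=m[y0:y1,x0:x1]; y,x=np.nonzero(k); return x,y
E
python3 - <<'E'
from h import *
im=cv2.imread("pics/top0.png")
x,y=red(im,235,285,210,255); print(len(x),x.mean(),y.mean(),x.min(),x.max(),y.min(),y.max())
b=ray("top",(x.mean(),y.mean()),.06)
C=[ray("top",p,.02) for p in((208,187),(334,233),(318,277),(191,235))]
lid=ray("top",(297,243.5),.102)
print("button",b,"lid",lid); print(np.round(C,4), np.mean(C,0))
ax=(C[0]+C[3]-C[1]-C[2])[:2]; print("len",np.linalg.norm(ax)/2,"yaw",np.arctan2(ax[1],ax[0]))
a2=(b-lid)[:2]; print("yaw2",np.arctan2(a2[1],a2[0]),np.linalg.norm(a2))
im=cv2.imread("pics/side0.png"); x,y=red(im,245,275,200,225); print(len(x),ray("side",(x.mean(),y.mean()),.06))
print(R.from_rotvec(r.get_obs()["tool_rot"]).as_matrix().round(3))
cv2.imwrite("pics/crop0.png",cv2.resize(cv2.imread("pics/top0.png")[175:290,180:345],None,fx=4.5,fy=4.5,interpolation=cv2.INTER_CUBIC))
E
```

```text
300 258.41 230.53333333333333 248 268 220 241
button [0.52697778 0.09096716 0.06      ] lid [0.49484606 0.00403834 0.102     ]
[[ 0.6348  0.2129  0.02  ]
 [ 0.5218 -0.0874  0.02  ]
 [ 0.4179 -0.0478  0.02  ]
 [ 0.5199  0.2532  0.02  ]] [0.52360152 0.08273674 0.02      ]
len 0.3193127721663268 yaw 1.2275928573880153
yaw2 1.2167397337505186 0.09267722057599644
0 [nan nan nan]
[[-0.97   0.242 -0.   ]
 [ 0.242  0.97  -0.002]
 [-0.    -0.002 -1.   ]]<stdin>:10: RuntimeWarning: Mean of empty slice.
  ret = ret.dtype.type(ret / rcount)
```

View pics/crop0.png

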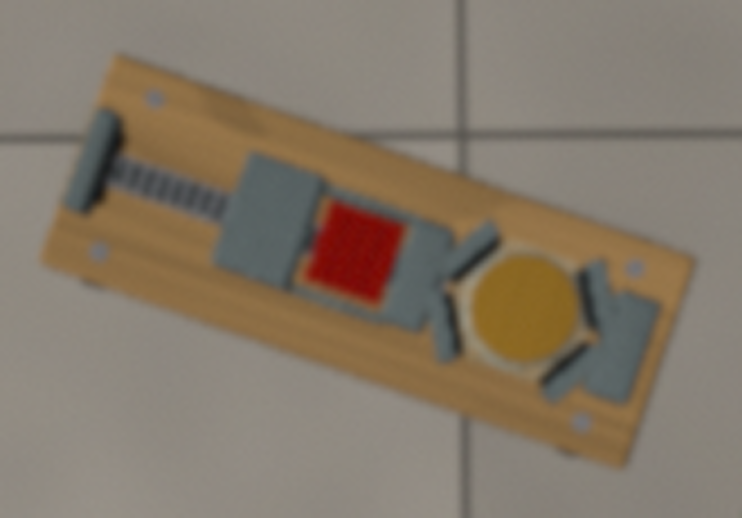

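The crop shows the red button at crop (358,252), the housing to its left, the end stop at (93,160), and the lid at (527,305). The board corners are at (118,53), (695,258), (625,467) and (42,262).

```bash
cat >> h.py <<'E'
yaw=None
def go(target,yaw):
    "shift in present tool axes to target, and turn about tool z so tool x lies along -yaw axis"
    o=r.get_obs(); T=R.from_rotvec(o["tool_rot"]); G=R.from_matrix(np.array([[-np.cos(yaw),-np.sin(yaw),0],[-np.sin(yaw),np.cos(yaw),0],[0,0,-1]]).T.T)
    return T.inv().apply(np.array(target)-o["position"]), (T.inv()*G).as_rotvec()
E
python3 - <<'E'
from h import *
f=lambda p,z: ray("top",((p[0]+.5)/4.5+179.5,(p[1]+.5)/4.5+174.5),z)[:2]
C=np.array([f(p,.02) for p in((118,53),(695,258),(625,467),(42,262))])
ax=C[0]+C[3]-C[1]-C[2]; y1=np.arctan2(ax[1],ax[0]); print(y1,np.linalg.norm(ax)/2,C.mean(0))
b=f((356,252),.06); lid=f((527,305),.102); es=f((93,160),.054)
d=es-lid; print(b,lid,es,np.arctan2(d[1],d[0]),np.linalg.norm(d))
u=d/np.linalg.norm(d); print("b-lid along/across",(b-lid)@u, np.cross(u,b-lid), "es",(es-b)@u)
print(go([b[0],b[1],.15],np.arctan2(d[1],d[0])))
E
```

```text
1.2226979812192855 0.3260126443629375 [0.52508783 0.08496088]
[0.52679275 0.09024969] [0.49732069 0.00462745] [0.57574501 0.2263643 ] 1.2308451544339016 0.23519694864850788
b-lid along/across 0.09054935804527917 0.0007645708220269561 es 0.14464759060322868
(array([-0.48922136, -0.45914158,  0.08119817]), array([-1.33506766e-03, -1.07796990e-03, -1.47563801e+00]))<stdin>:7: DeprecationWarning: Arrays of 2-dimensional vectors are deprecated. Use arrays of 3-dimensional vectors instead. (deprecated in NumPy 2.0)
```

Call:
move_arm([
  [[-0.489,-0.459,0.05,0,0,-1.472,1],[-0.489,-0.459,0.05,0,0,-1.472,1],[-0.489,-0.459,0.05,0,0,-1.472,1],[-0.489,-0.459,0.05,0,0,-1.472,1],[-0.489,-0.459,0.05,0,0,-1.472,1],[-0.489,-0.459,0.05,0,0,-1.472,1],[-0.489,-0.459,0.05,0,0,-1.472,1],[-0.489,-0.459,0.05,0,0,-1.472,1],[-0.489,-0.459,0.05,0,0,-1.472,1],[-0.489,-0.459,0.05,0,0,-1.472,1],[-0.489,-0.459,0.05,0,0,-1.472,1],[-0.489,-0.459,0.05,0,0,-1.472,1],[-0.489,-0.459,0.05,0,0,-1.472,1],[-0.489,-0.459,0.05,0,0,-1.472,1],[-0.489,-0.459,0.05,0,0,-1.472,1],[-0.489,-0.459,0.05,0,0,-1.472,1],[-0.489,-0.459,0.05,0,0,-1.472,1],[-0.489,-0.459,0.05,0,0,-1.472,1],[-0.489,-0.459,0.05,0,0,-1.472,1],[-0.489,-0.459,0.05,0,0,-1.472,1]],
])

```text
time_s: 1.77
position: [0.5262, 0.0917, 0.1809]
tool_rot: [1.809, -2.568, -0.001]
force: [-0.4, -1.3, -0.6]
finger_gap: -0.0003
grip_force: 0.0
```

Call:
move_arm([
  [[0,0,0.03,0,0,0,1],[0,0,0.06,0,0,0,1],[0,0,0.085,0,0,0,1],[0,0,0.085,0,0,0,1],[0,0,0.085,0,0,0,1]],
])

```text
time_s: 2.18
position: [0.5253, 0.0925, 0.0957]
tool_rot: [1.811, -2.564, -0.003]
force: [0.5, -0.1, 0.3]
finger_gap: -0.0002
grip_force: 0.0
```

```bash
python3 - <<'E'
from h import *
a=r.camera("side")[160:270,200:320]; b=r.camera("top")[175:290,180:345]
s=lambda i,f:cv2.resize(i,None,fx=f,fy=f,interpolation=cv2.INTER_CUBIC)
cv2.imwrite("pics/s1.png",s(a,5)); cv2.imwrite("pics/t1.png",s(b,4.5))
o=r.get_obs();print(o["time_s"],o["position"],o["force"],R.from_rotvec(o["tool_rot"]).as_matrix().round(3).tolist(),go([.5268,.0903,.06],1.226))
E
```

```text
2.2833 [0.52745825 0.09225315 0.09773518] [-1.32493065  0.48102852 -0.21965571] [[-0.336, -0.942, 0.002], [-0.942, 0.336, 0.001], [-0.001, -0.001, -1.0]] (array([2.11527037e-03, 1.66886050e-05, 3.77321772e-02]), array([-0.00137622,  0.0014456 ,  0.00259709]))
```

View pics/s1.png

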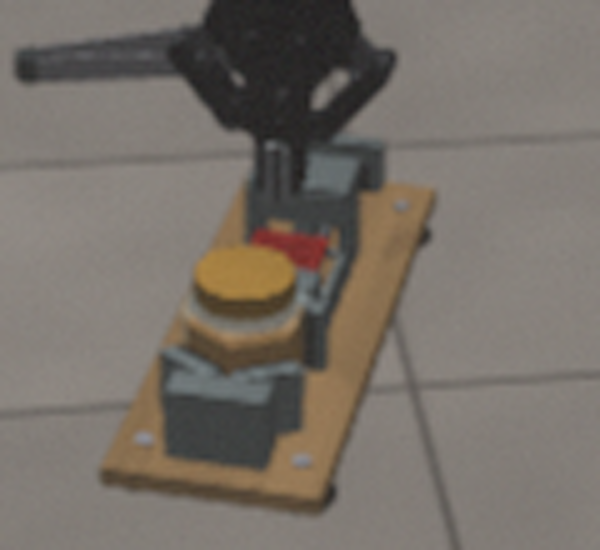

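View pics/t1.png

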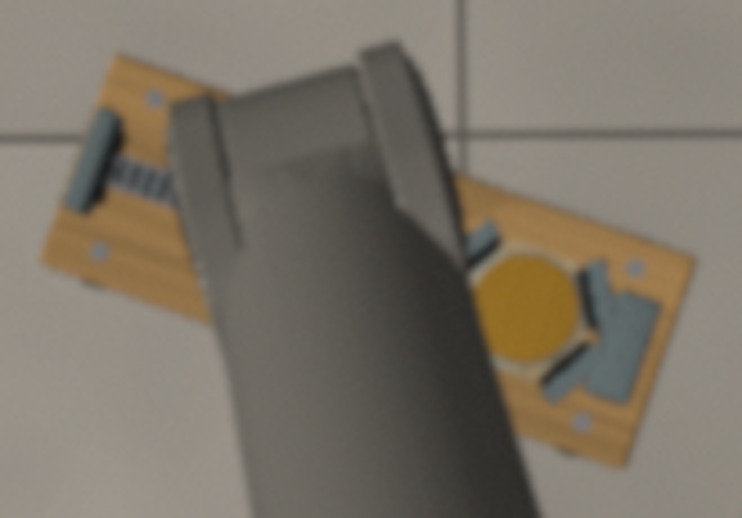

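The side crop shows the shut fingertips above the housing front at about crop (280,195), and the button centre at about (290,247). The top view is blocked by the arm. I'll compare the two positions using the side view.

```bash
python3 - <<'E'
from h import *
f=lambda p,z: ray("side",((p[0]+.5)/5+199.5,(p[1]+.5)/5+159.5),z)
u=np.array([np.cos(1.226),np.sin(1.226),0]);v=np.array([-u[1],u[0],0])
b=f((291,249),.06); t=f((280,196),.097); L=f((246,274),.102)
for n,p in(("btn",b),("tip",t),("lid",L)): print(n,p,(p-b)@u,(p-b)@v)
E
```

```text
btn [0.53300136 0.09255578 0.06      ] 0.0 0.0
tip [0.52638197 0.08978512 0.097     ] -0.004844979792795748 0.005293305727797849
lid [0.49845743 0.00331554 0.102     ] -0.09566396409505548 0.0023471700505205513
```

Call:
move_arm([
  [[0.003,-0.003,0.015,0,0,0,1],[0.003,-0.003,0.028,0,0,0,1],[0.003,-0.003,0.034,0,0,0,1],[0.003,-0.003,0.037,0,0,0,1],[0.003,-0.003,0.039,0,0,0,1],[0.003,-0.003,0.041,0,0,0,1],[0.003,-0.003,0.041,0,0,0,1]],
])

```text
time_s: 2.87
position: [0.529, 0.0877, 0.0562]
tool_rot: [-1.809, 2.567, -0.0]
force: [-1.8, -0.6, 5.7]
finger_gap: 0.0002
grip_force: 2.7
```

Call:
move_arm([
  [[0,0,0.002,0,0,0,1],[0,0,0.004,0,0,0,1],[0,0,0.005,0,0,0,1],[0,0,0.005,0,0,0,1]],
])

```text
time_s: 3.2
position: [0.5292, 0.0878, 0.052]
tool_rot: [-1.808, 2.567, 0.0]
force: [-4.9, 0.1, 12.6]
finger_gap: -0.0
grip_force: 6.1
```

Call:
move_arm([
  [[-0.003,0,0,0,0,0,1],[-0.006,0,0,0,0,0,1],[-0.009,0,0,0,0,0,1],[-0.012,0,0,0,0,0,1],[-0.015,0,0,0,0,0,1],[-0.018,0,0,0,0,0,1],[-0.021,0,0,0,0,0,1],[-0.024,0,0,0,0,0,1],[-0.027,0,0,0,0,0,1],[-0.03,0,0,0,0,0,1]],
])

```text
time_s: 4.03
position: [0.5393, 0.1158, 0.052]
tool_rot: [-1.808, 2.567, -0.0]
force: [-3.9, -0.7, 12.2]
finger_gap: 0.0002
grip_force: 5.9
```

Call:
move_arm([
  [[-0.004,0,0,0,0,0,1],[-0.008,0,0,0,0,0,1],[-0.012,0,0,0,0,0,1],[-0.016,0,0,0,0,0,1],[-0.02,0,0,0,0,0,1],[-0.024,0,0,0,0,0,1],[-0.028,0,0,0,0,0,1],[-0.032,0,0,0,0,0,1],[-0.036,0,0,0,0,0,1],[-0.039,0,0,0,0,0,1],[-0.039,0,0,0,0,0,1]],
])

```text
time_s: 4.95
position: [0.5529, 0.1534, 0.0521]
tool_rot: [-1.808, 2.566, -0.0]
force: [-2.9, 0.6, 9.5]
finger_gap: -0.0003
grip_force: 4.7
```

```bash
python3 - <<'E'
from h import *
a=r.camera("side")[160:270,200:320]
cv2.imwrite("pics/s2.png",cv2.resize(a,None,fx=5,fy=5,interpolation=cv2.INTER_CUBIC))
E
```

```text
(no output)
```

View pics/s2.png

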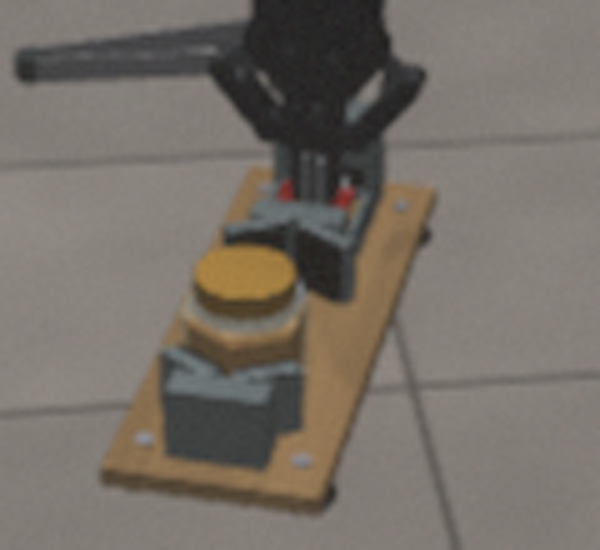

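The jaw has slid well back from the jar, with the fingers on the red button at about (315,190). The jar is unmoved at (246,274). I'll continue to the stop.

Call:
move_arm([
  [[-0.002,0,0.001,0,0,0,1],[-0.004,0,0.001,0,0,0,1],[-0.006,0,0.001,0,0,0,1],[-0.008,0,0.001,0,0,0,1],[-0.01,0,0.001,0,0,0,1],[-0.012,0,0.001,0,0,0,1],[-0.014,0,0.001,0,0,0,1],[-0.016,0,0.001,0,0,0,1],[-0.016,0,0.001,0,0,0,1]],
])

```text
time_s: 5.75
position: [0.5564, 0.1602, 0.0518]
tool_rot: [1.798, -2.567, 0.007]
force: [-10.3, -16.0, 26.7]
finger_gap: 0.0001
grip_force: 13.7
```

Call:
move_arm([
  [[0.003,0,-0.001,0,0,0,1],[0.005,0,-0.003,0,0,0,1],[0.006,0,-0.008,0,0,0,1],[0.007,0,-0.014,0,0,0,1],[0.009,0,-0.025,0,0,0,1],[0.01,0,-0.05,0,0,0,1],[0.01,0,-0.08,0,0,0,1],[0.01,0,-0.12,0,0,0,1],[0.01,0,-0.16,0,0,0,1],[0.01,0,-0.2,0,0,0,1],[0.01,0.04,-0.2,0,0,0,1],[0.01,0.08,-0.2,0,0,0,1],[0.01,0.12,-0.2,0,0,0,1],[0.01,0.14,-0.2,0,0,0,1],[0.01,0.14,-0.2,0,0,0,1]],
])

```text
time_s: 7.0
position: [0.4175, 0.2073, 0.2501]
tool_rot: [1.817, -2.562, -0.002]
force: [0.3, 0.4, -0.1]
finger_gap: 0.0001
grip_force: 0.0
```

```bash
python3 - <<'E'
from h import *
s=lambda i,f:cv2.resize(i,None,fx=f,fy=f,interpolation=cv2.INTER_CUBIC)
a=s(r.camera("side")[160:270,200:320],3.3); b=s(r.camera("top")[175:290,180:345],2.4)
m=np.zeros((370,800,3),np.uint8); m[:a.shape[0],:a.shape[1]]=a; m[:b.shape[0],400:400+b.shape[1]]=b
cv2.imwrite("pics/f.png",m)
E
```

```text
(no output)
```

View pics/f.png

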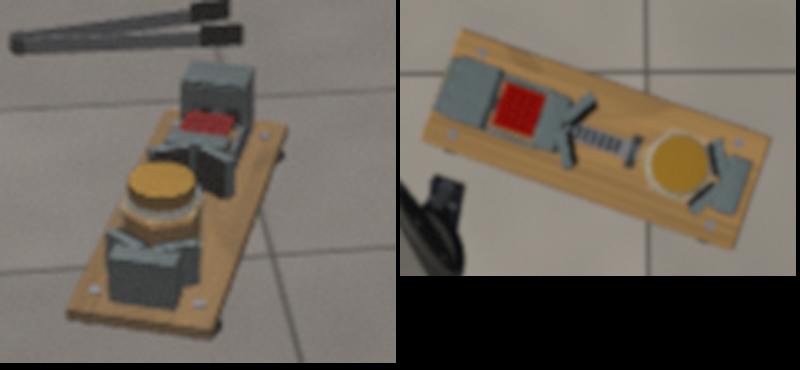

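The jaw sits at the far end of the bar, with the button at combined-picture (520,109). The jar is still upright with its lid at (680,163). I'll measure the travel.

```bash
python3 - <<'E'
from h import *
im=r.camera("top"); x,y=red(im,205,285,200,255); b=ray("top",(x.mean(),y.mean()),.06)
print(len(x),b,np.linalg.norm(b[:2]-[.52698,.09097]))
E
```

```text
298 [0.55161962 0.15850329 0.06      ] 0.07188780131915261
```

Travel measures 71.9 mm, so the jaw is at the end stop.

```bash
python3 -c "
from station import r
print(r.sign_off())"
```

```text
the job is handed in; nothing more can be done
None
```

The job is handed in: the jaw is at the end stop (71.9 mm of its 72 mm travel, measured from the top camera) with its button released, the jar still stands in place, and the arm is clear of everything; sign-off gave no verdict.

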